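Point the trainees through the next blood-grouping test

ROBOT

A 7-joint arm with a two-finger parallel gripper is mounted at the origin on the work surface. World frame = base frame: x ahead of the robot, y to its left, z up, the work surface at z = 0. Lengths are in m, angles in rad, forces in N, time in s.
With the tool pointing down it reaches from about 0.375 to 0.925 m from the base axis. Payload 3.1 kg.
Tool frame: the origin (TCP) lies between the finger pads; the fingertips stand 19 mm ahead of it and the grasp point (between the pads) is the TCP; z points along the fingers, y is the direction in which the jaws open and shut (so a half turn about z gives the same grasp; the last joint's range is limited). The gripper opens to 85 mm and grips with 20 to 120 N. Pads are 22 mm wide; open, the fingers measure 114 mm over their backs; the gripper's body (76 mm by 85 mm) begins 54 mm behind the grasp point. The pads swing forward as they close: fully open they stand 13 mm farther back than shut.
Start: joints at [-1.215, 0.383, 0.044, 1.598, -0.018, 1.161, -0.05], TCP at [0.285, 0.584, 0.25] pointing down, gripper open.
Joint ranges: [-2.61, 2.61], [-0.41, 2.15], [-1.48, 1.57], [0, 2.5], [-1.57, 4.71], [0.05, 1.97], [-2.85, 2.85]. Speed limits (rad/s): [2.79, 2.79, 3.14, 3.14, 3.14, 3.14, 3.14].

INTERFACE

Orientations are given as a unit quaternion [x, y, z, w].
In Python, from bench import move_ptp, movel, move_j, move_gripper, pause, inverse_kinematics, read_camera, camera_params, MotionError, sign_off, look_for, tip_of, read_time_s, read_qpos, read_joint_vel, read_effort, read_eef_pos, read_tcp_rot, read_ft_force, read_ft_torque, read_finger_gap gives the robot as it stands. Calls block until the motion is done:
- move_ptp(position, orientation): joint-space move of the TCP to a pose.
- movel(position, orientation=None, speed=0.15): straight line of the TCP; orientation=None keeps the orientation; speed is the mean speed in m/s.
- move_j(angles): joint-space move.
- move_gripper(opening, effort=None): finger opening in m; effort is the grip in N (None keeps the last); returns when the fingers have stopped.
- pause(seconds).
- inverse_kinematics(position, orientation): joint angles nearest the present ones, or None.
- read_camera(name): name is "scene" or "top"; returns the picture (384x512x3 uint8, red, green, blue); there is no depth.
- camera_params(name): a dict with "K" (3x3 intrinsics, pixels), "dist_coeffs" ([k1, k2, p1, p2, k3] as OpenCV has them; the pictures are not rectified), "camera_from_world" (4x4, takes a point from world to camera coordinates). Camera axes: x right, y down, z forward; pixel columns grow to the right and rows downward; lengths in m; the calibration is good to about 2 mm. A picture is of the moment at which its call begins. camera_params takes no time and is no camera call.
A pose or a line that the arm cannot do raises MotionError and nothing moves.
- sign_off(): hands the job in, once; it reports no verdict.
Trained networks look in the newest picture that a camera, given by its name, has taken for a name from the list of things; names that differ only in an ending like _2 or _b are one class to them, and where a whole thing is asked for, a point or a joint stands for the part that bears it (a point fixed in the world has none). Each returns a list of dicts, best first, with "confidence" (0 to 1); they miss things now and then, are a little off and sometimes report something else, mostly with a low value. They report only what shows in the picture. A call takes as long as a camera call. They do not tell look-alikes from the thing itself.
- look_for(camera, name): "at" ([column, row] in pixels, amid what is visible of it).
- tip_of(camera, name): "at" ([column, row] in pixels: a listed point, or the origin of a listed thing).
Readings, each from a call of its own:
- read_time_s(): time.
- read_qpos(): joint angles.
- read_joint_vel(): joint speeds.
- read_effort(): joint torques, N m.
- read_eef_pos(): TCP position.
- read_tcp_rot(): TCP orientation.
- read_ft_force(): force on the tool from outside, world axes, zero at the start.
- read_ft_torque(): the same for the moment, N m.
- read_finger_gap(): finger opening in m.
Only numpy, scipy, OpenCV 4.12 (cv2) and the standard library are available. Lean on these libraries where they do the work, as an engineer would, in place of code of your own. Each camera call takes 0.05 s, during which the arm holds its last target.

TASK

Show the trainees the next blood-grouping test by pointing straight down, with the fingertips about 2 cm above the thing and without touching anything: first at the purple-capped sample tube in the rack, then at the yellow dropper bottle of antiserum, then at the yellow-ringed well of the white typing tile, keeping still for two seconds at each. Travel well above the things in between, never passing low over any of the other tubes, bottles or wells, so that nobody mistakes which one is meant. Finish still pointing at the well, so that they can put the drop there.

Things in the scene. Friction and masses are not known exactly. Their poses are not given: they have to be found in the camera images.
- tube_purple_top (a point): centre of the top of the purple cap of the sample tube to be shown: a capped test tube, 16 mm across and 82 mm tall over its cap (20 mm across, 18 mm high, ribbed), standing loose and upright in a white plastic rack (64 x 186 x 54 mm tall, 2 rows of 7 holes 24 mm apart) with three other tubes; the tubes stand in any order, 53 mm or more apart, and their caps end 87 mm above the bench. Site axes: z up
- tube_red_top (a point): the same point of the tube with the red cap, same size, in the same rack; not wanted
- tube_green_top (a point): the same point of the tube with the green cap, same size, in the same rack; not wanted
- tube_lightblue_top (a point): the same point of the tube with the light blue cap, same size, in the same rack; not wanted
- bottle_yellow_top (a point): tip of the black rubber bulb, the topmost point of the yellow antiserum dropper bottle: amber glass bottle 26 mm across with a yellow band round it and a yellow collar (22 mm across) under the bulb (14 mm across), 88 mm tall, standing loose and upright in a shallow white tray (78 x 226 mm, walls 14 mm high) in a row with three others in any order, 53 mm apart; the bulbs end 91 mm above the bench. Site axes: z up
- bottle_blue_top (a point): the same point of the dropper bottle with blue band and collar, same size, in the same tray; not wanted
- bottle_grey_top (a point): the same point of the dropper bottle with grey band and collar, same size, in the same tray; not wanted
- bottle_green_top (a point): the same point of the dropper bottle with green band and collar, same size, in the same tray; not wanted
- well_yellow (a point): centre of the mouth of the yellow-ringed well, level with the tile's upper face 10 mm above the bench. The typing tile is a fixed white plate 74 x 186 x 10 mm with a row of four round wells 44 mm apart, 26 mm across and 4 mm deep, each with a coloured rim 35 mm across and a small bar of the same colour beside it: blue, yellow, grey, green in this order. Site axes: z up
- well_blue (a point): the same point of the blue-ringed well of the tile; not wanted
- well_grey (a point): the same point of the grey-ringed well of the tile; not wanted
- well_green (a point): the same point of the green-ringed well of the tile; not wanted
- carrier: loose bystander: round red tube carrier 81 mm across, with yellow top and three upright yellow prongs to 101 mm high and white-capped tubes in it; origin at the centre of its underside
- beaker: loose bystander: empty glass beaker 62 mm across, 78 mm high; origin at the centre of its underside
Things that resemble listed ones, but are neither listed nor needed, are in the scene too. Leave any orange or red look-alike of the part that bears well_yellow alone.

How it is judged:
On the way, in this order (a step that is already met when the one before it is completed fails the run):
1. pointed at the purple-capped tube, from just above it, for a second (horizontal distance between the grasp point and tube_purple_top below 0.014 m and z of the grasp point in the frame of tube_purple_top between 0.02 and 0.065 m), for 1 s.
2. pointed at the yellow dropper bottle, from just above it, for a second (horizontal distance between the grasp point and bottle_yellow_top below 0.014 m and z of the grasp point in the frame of bottle_yellow_top between 0.02 and 0.065 m), for 1 s.
3. pointed at the yellow-ringed well, from just above it, for a second (horizontal distance between the grasp point and well_yellow below 0.014 m and z of the grasp point in the frame of well_yellow between 0.02 and 0.065 m), for 1 s.
At the end, for the whole second after the job is handed in: the hand still points at the yellow-ringed well (as before at tube and bottle): the point between the finger pads, some 2 cm behind the fingertips, is within 14 mm sideways of its centre and 20 to 65 mm above; tubes, bottles, carrier and beaker stand within 8 mm of where they were (all of step 3 and distance of each of tube_purple_top, tube_red_top, tube_green_top, tube_lightblue_top, bottle_yellow_top, bottle_blue_top, bottle_grey_top, bottle_green_top, carrier, beaker from where it was at the start of the episode below 0.008 m); the robot touches nothing.
It fails at once if the robot touches something (over 0.5 N) (contact force between any of the fingers, the arm and anything else above 0.5 N).
It fails at once if a tube, bottle, the carrier or the beaker is moved or lifted by 8 mm or more (distance of any of tube_purple_top, tube_red_top, tube_green_top, tube_lightblue_top, bottle_yellow_top, bottle_blue_top, bottle_grey_top, bottle_green_top, carrier, beaker from where it was at the start of the episode above 0.008 m).
It fails at once if the hand passes low over (points at) a wrong tube, bottle or well: within 12 mm sideways and less than 45 mm above it ((horizontal distance between the grasp point and tube_red_top below 0.012 m and z of the grasp point in the frame of tube_red_top below 0.045 m) or (horizontal distance between the grasp point and tube_green_top below 0.012 m and z of the grasp point in the frame of tube_green_top below 0.045 m) or (horizontal distance between the grasp point and tube_lightblue_top below 0.012 m and z of the grasp point in the frame of tube_lightblue_top below 0.045 m) or (horizontal distance between the grasp point and bottle_blue_top below 0.012 m and z of the grasp point in the frame of bottle_blue_top below 0.045 m) or (horizontal distance between the grasp point and bottle_grey_top below 0.012 m and z of the grasp point in the frame of bottle_grey_top below 0.045 m) or (horizontal distance between the grasp point and bottle_green_top below 0.012 m and z of the grasp point in the frame of bottle_green_top below 0.045 m) or (horizontal distance between the grasp point and well_blue below 0.012 m and z of the grasp point in the frame of well_blue below 0.045 m) or (horizontal distance between the grasp point and well_grey below 0.012 m and z of the grasp point in the frame of well_grey below 0.045 m) or (horizontal distance between the grasp point and well_green below 0.012 m and z of the grasp point in the frame of well_green below 0.045 m)).
It also fails if it takes over 58 s, if anything falls off the work surface, if the arm or the gripper's body presses on something with over 40 N, if the wrist force passes 120 N, or if a joint passes its speed limit or range.

## Working session

There is one attempt and no reset: what is moved stays moved. The work goes in short steps, each a Python script; the robot and the scene stay as the last script left them, time stands still between calls to the robot, and variables do not carry over. Pictures are saved under pics/ and viewed, and the job is handed in when it is done.

```bash
mkdir -p pics; python3 - <<'E'
from bench import *
import cv2
for c in ("scene","top"):
    im=read_camera(c); cv2.imwrite(f"pics/{c}0.png",cv2.cvtColor(im,cv2.COLOR_RGB2BGR))
    p=camera_params(c); print(c,p["K"],p["dist_coeffs"],p["camera_from_world"])
    for n in ["tube_purple_top","bottle_yellow_top","well_yellow"]:
        print(n,tip_of(c,n)[:3])
print(read_time_s(),read_eef_pos(),read_tcp_rot(),read_finger_gap())
E
```

```text
scene [[437.86979492   0.         257.15634444]
 [  0.         437.86979492 192.33888226]
 [  0.           0.           1.        ]] [-0.08753521  0.          0.          0.          0.        ] [[ 0.20668733  0.97822709  0.01876445 -0.11188647]
 [ 0.69002343 -0.13214304 -0.71162201 -0.28215714]
 [-0.69364833  0.16003116 -0.70231191  1.64840515]
 [ 0.          0.          0.          1.        ]]
tube_purple_top [{'at': [153.5, 210.2], 'confidence': 0.66}]
bottle_yellow_top [{'at': [370.0, 168.2], 'confidence': 0.63}, {'at': [275.8, 229.6], 'confidence': 0.52}]
well_yellow [{'at': [301.3, 153.9], 'confidence': 0.9}, {'at': [226.9, 182.2], 'confidence': 0.87}, {'at': [243.1, 225.3], 'confidence': 0.83}]
top [[367.59368865   0.         254.23585692]
 [  0.         367.59368865 187.23460707]
 [  0.           0.           1.        ]] [0.03949262 0.         0.         0.         0.        ] [[ 0.02343445 -0.99958503  0.01675076 -0.01580571]
 [-0.98166326 -0.02617843 -0.18881718  0.53937053]
 [ 0.18917734 -0.01201878 -0.98186938  1.08588364]
 [ 0.          0.          0.          1.        ]]
tube_purple_top [{'at': [356.3, 195.6], 'confidence': 0.51}]
bottle_yellow_top [{'at': [129.7, 202.2], 'confidence': 0.5}]
well_yellow [{'at': [268.5, 180.2], 'confidence': 0.87}, {'at': [378.1, 264.8], 'confidence': 0.78}, {'at': [350.9, 197.5], 'confidence': 0.55}]
0.4 [0.28484479 0.58410372 0.25003444] [ 2.24899501e-01  9.74381937e-01 -2.30288949e-04 -4.14543771e-05] 0.08551247266405071
```

View pics/scene0.png

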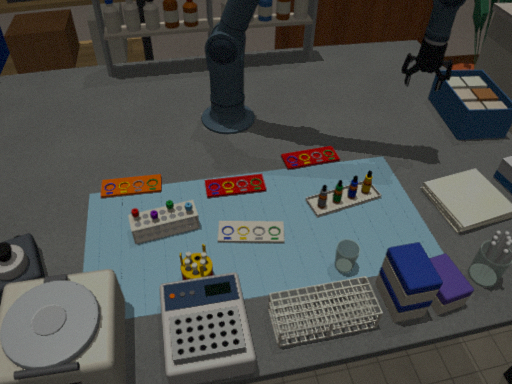

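View pics/top0.png

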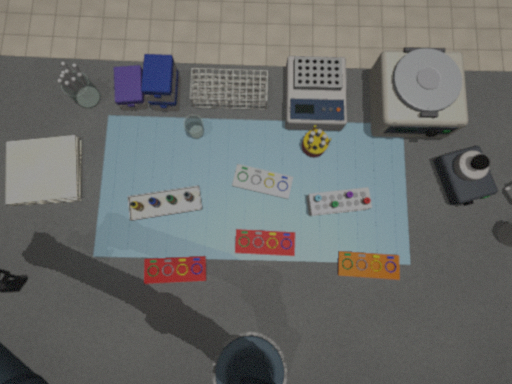

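```bash
python3 - <<'E'
import cv2,numpy as np
s=cv2.imread("pics/scene0.png");t=cv2.imread("pics/top0.png")
f=lambda im,x,y:cv2.resize(im[y:y+50,x:x+80],(400,250),interpolation=cv2.INTER_CUBIC)
a=np.vstack([np.hstack([f(s,125,190),f(t,300,175)]),np.hstack([f(s,305,160),f(t,125,180)])])
cv2.imwrite("pics/crop1.png",a)
cv2.imwrite("pics/crop2.png",np.hstack([f(s,211,205),f(t,225,155)]))
E
```

```text
(no output)
```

View pics/crop1.png

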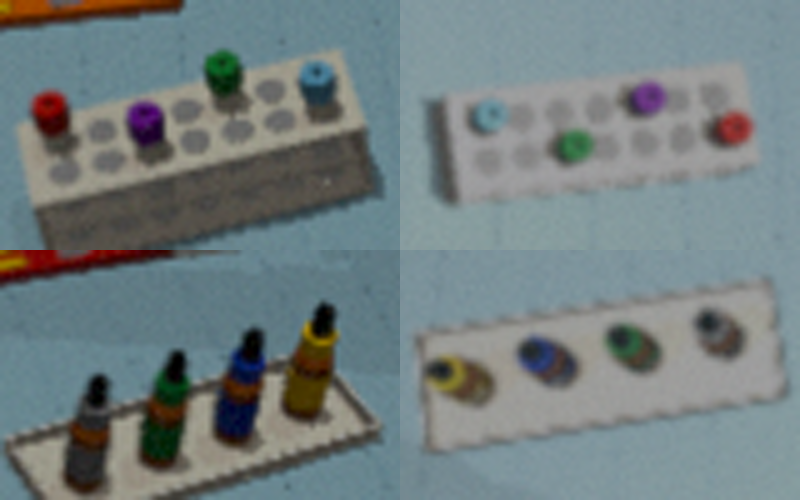

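View pics/crop2.png

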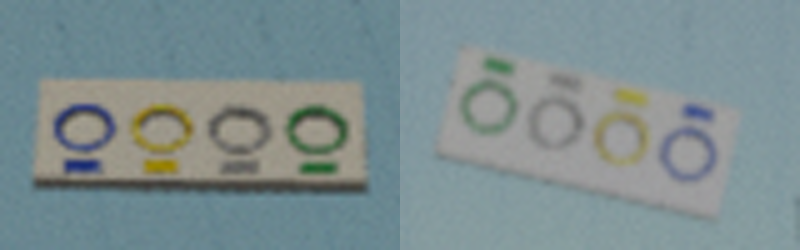

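```bash
cat > h.py <<'E'
from bench import *
import cv2,numpy as np
def ray(c,px):
    p=camera_params(c);K=np.array(p["K"]);T=np.array(p["camera_from_world"])
    u=cv2.undistortPoints(np.array([[px]],float),K,np.array(p["dist_coeffs"])).ravel()
    R,t=T[:3,:3],T[:3,3]; return -R.T@t, R.T@np.array([u[0],u[1],1])
def at(c,px,z):
    o,d=ray(c,px); return o+d*(z-o[2])/d[2]
def proj(c,X):
    p=camera_params(c);T=np.array(p["camera_from_world"])
    return cv2.projectPoints(np.array([X],float),cv2.Rodrigues(T[:3,:3])[0],T[:3,3],np.array(p["K"]),np.array(p["dist_coeffs"]))[0].ravel()
E
python3 - <<'E'
from h import *
P={"purple":((154,212.5),(349.6,194.6),.087),"red":((135,211),(366.8,200.5),.087),"green":((169.5,202.5),(335,204),.087),"lblue":((188.5,204.5),(318,198),.087),
"yel":((370,171.3),(131.8,203.7),.091),"bblue":((355.8,176.5),(151.5,200.5),.091),
"well":((243.4,230.8),(269.4,182.6),.01),"wblue":((227.6,230.6),(282.6,185.8),.01),"wgrey":((259,231),(256,179.3),.01),
"carrier":((197,252),(316,141),.09),"beaker":((346,245),(194,122),.078)}
for n,(s,t,z) in P.items():
    print(n,at("scene",s,z).round(4),at("top",t,z).round(4))
E
```

```text
purple [ 0.5235 -0.2833  0.087 ] [ 0.5179 -0.2874  0.087 ]
red [ 0.5082 -0.334   0.087 ] [ 0.5015 -0.3381  0.087 ]
green [ 0.4935 -0.2394  0.087 ] [ 0.4884 -0.2433  0.087 ]
lblue [ 0.5111 -0.1885  0.087 ] [ 0.5051 -0.1929  0.087 ]
yel [0.4797 0.3583 0.091 ] [0.4733 0.3557 0.091 ]
bblue [0.4936 0.3071 0.091 ] [0.4842 0.2994 0.091 ]
well [ 0.5684 -0.0458  0.01  ] [ 0.5641 -0.0513  0.01  ]
wblue [ 0.5592 -0.0896  0.01  ] [ 0.5547 -0.0939  0.01  ]
wgrey [ 0.5776 -0.0025  0.01  ] [ 0.5738 -0.0079  0.01  ]
carrier [ 0.6811 -0.1839  0.09  ] [ 0.6815 -0.1877  0.09  ]
beaker [0.7232 0.1942 0.078 ] [0.7361 0.1902 0.078 ]
```

Candidates: **tube:** purple cap at scene (154,212) and top (350,195); red, green and light blue caps are in the same rack. **Bottle:** yellow at scene (370,171) and top (132,204), the end of the row; blue, green and grey are beside it. **Well:** the white tile's yellow ring at scene (243,231) and top (269,183). The red tiles at scene (235,185) and (311,158) and the orange tile at (131,187) are look-alikes. The crops confirm each choice, and the two cameras agree to about 6 mm, so I'll use their mean.

```bash
python3 - <<'E'
from h import *
q=read_tcp_rot()
move_gripper(0.008)
print(read_eef_pos(),read_finger_gap())
P=[0.520,-0.2855]
movel([.285,.584,.28],speed=.15)
movel(P+[.28],q,speed=.25)
movel(P+[.16],q,speed=.15)
for c in("scene","top"):
    cv2.imwrite(f"pics/{c}1.png",cv2.cvtColor(read_camera(c),cv2.COLOR_RGB2BGR))
s=cv2.imread("pics/scene1.png");t=cv2.imread("pics/top1.png")
f=lambda im,x,y:cv2.resize(im[y:y+100,x:x+80],(400,500),interpolation=cv2.INTER_CUBIC)
cv2.imwrite("pics/crop3.png",np.hstack([f(s,115,140),f(t,310,140)]))
print(read_eef_pos(),read_tcp_rot(),read_time_s(),proj("scene",read_eef_pos()),proj("top",read_eef_pos()))
E
```

```text
[0.2849375  0.5842073  0.25028192] 0.00792546429006199
[ 0.52098371 -0.28615492  0.16145251] [ 2.24941060e-01  9.74371297e-01 -4.16928460e-04  1.38623829e-03] 6.2667 [148.61613746 192.43698075] [356.37238092 189.00624354]
```

View pics/crop3.png

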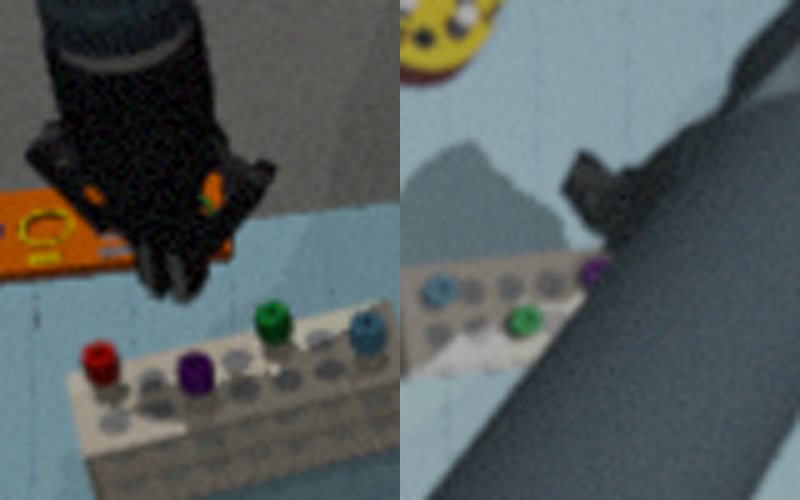

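The fingertips show at about scene (149,199), above and clear of the purple cap at (154,212). Next I'll check this against the projection of the tips.

```bash
python3 - <<'E'
from h import *
X=read_eef_pos()
for d in(.015,.019,.025): print(d,proj("scene",X-[0,0,d]))
for g in (0.135,): print(at("scene",(148.6,199.0),X[2]-.019), X)
print(proj("scene",[.520,-.2855,.087]), proj("top",[.520,-.2855,.087]))
E
```

```text
0.015 [149.50409412 196.51990677]
0.019 [149.73842825 197.596053  ]
0.025 [150.08801462 199.20043568]
[ 0.52563813 -0.28927358  0.14245251] [ 0.52098371 -0.28615492  0.16145251]
[153.11218174 211.69387756] [348.93392278 193.90598565]
```

```bash
python3 - <<'E'
from h import *
q=[0.2249,0.97438,0,0]
P=[0.520,-0.2855];B=[.4763,.357]
movel(P+[.129],q,speed=.08); pause(2.4)
print(read_eef_pos(),read_time_s(),read_ft_force())
cv2.imwrite("pics/scene2.png",cv2.cvtColor(read_camera("scene"),cv2.COLOR_RGB2BGR))
movel(P+[.26],q,speed=.15)
movel(B+[.26],q,speed=.25)
movel(B+[.165],q,speed=.15)
for c in("scene","top"):
    cv2.imwrite(f"pics/{c}3.png",cv2.cvtColor(read_camera(c),cv2.COLOR_RGB2BGR))
s2=cv2.imread("pics/scene2.png");s=cv2.imread("pics/scene3.png");t=cv2.imread("pics/top3.png")
f=lambda im,x,y:cv2.resize(im[y:y+100,x:x+50],(250,500),interpolation=cv2.INTER_CUBIC)
cv2.imwrite("pics/crop4.png",np.hstack([f(s2,130,150),f(s,345,110),f(t,105,150)]))
X=read_eef_pos();print(X,read_time_s(),proj("scene",X-[0,0,.019]))
E
```

```text
[ 0.51998133 -0.2855027   0.12899354] 9.2 [-0.5691241   0.00945402 -0.19700064]
[0.47733611 0.35767644 0.16655191] 13.8833 [373.30067676 156.39358923]
```

View pics/crop4.png

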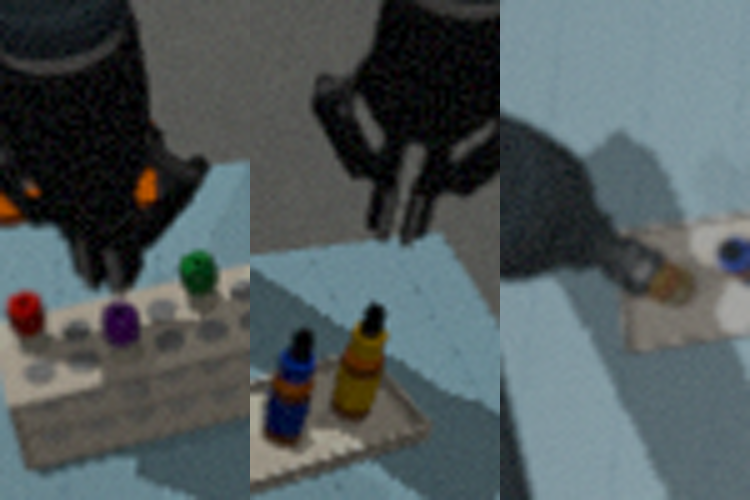

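Purple tube: the tips stood at scene (152,208), just over the cap at (154,212). Now the tips hover at about (374,158), above the yellow bulb at (369,171), as projected.

```bash
python3 - <<'E'
from h import *
q=[0.2249,0.97438,0,0]
B=[.4763,.357];W=[.566,-.0485]
movel(B+[.133],q,speed=.08); pause(2.4)
print(read_eef_pos(),read_time_s(),read_ft_force())
s2=read_camera("scene")
movel(B+[.26],q,speed=.15)
movel(W+[.26],q,speed=.25)
movel(W+[.09],q,speed=.15)
s=read_camera("scene");t=read_camera("top")
f=lambda im,x,y:cv2.resize(im[y:y+100,x:x+50],(250,500),interpolation=cv2.INTER_CUBIC)[:,:,::-1]
cv2.imwrite("pics/crop5.png",np.hstack([f(s2,345,110),f(s,220,150),f(t,245,130)]))
X=read_eef_pos();print(X,read_time_s(),proj("scene",X-[0,0,.019]))
E
```

```text
[0.47631209 0.3570113  0.13302284] 16.8333 [ 0.67565082 -0.23840283 -0.26021448]
[ 0.56702706 -0.04855104  0.09116149] 21.075 [242.2216051  215.81100859]
```

View pics/crop5.png

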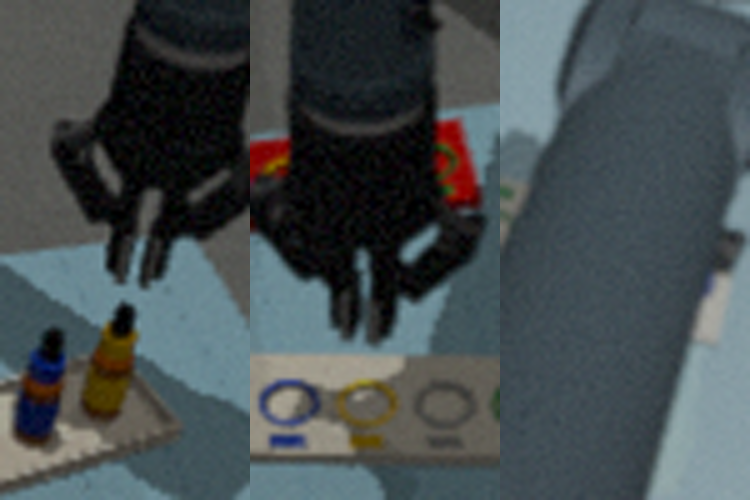

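Bottle: the tips stood at scene (372,166), right above the yellow bulb at (369,171). Now they hover at (242,217), over the yellow ring at (243,230) of the white tile.

```bash
python3 - <<'E'
from h import *
q=[0.2249,0.97438,0,0]
W=[.566,-.0485]
movel(W+[.052],q,speed=.08); pause(2.4)
print(read_eef_pos(),read_time_s(),read_joint_vel())
s=read_camera("scene")
cv2.imwrite("pics/crop6.png",cv2.resize(s[130:280,100:400],(800,400),interpolation=cv2.INTER_CUBIC)[:,:,::-1])
E
```

```text
[ 0.56598489 -0.04850105  0.0519702 ] 24.1 [-0.00135105 -0.00081045 -0.00037727  0.00069366  0.00085496 -0.00187086
  0.00047092]
```

View pics/crop6.png

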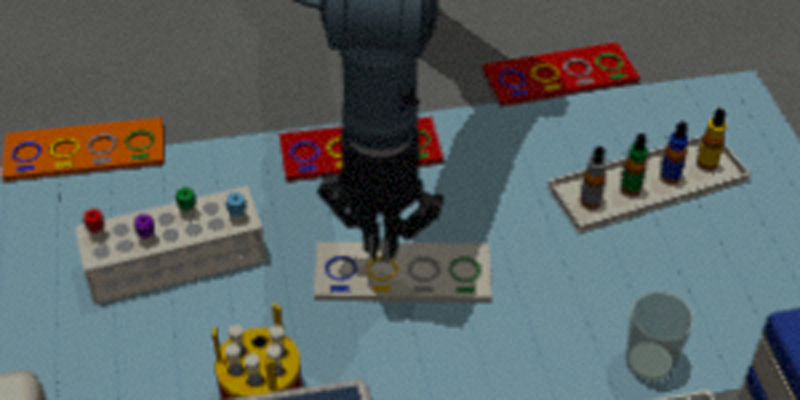

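The fingertips are at scene (242,225), just over the yellow ring at (243,231), and everything else stands undisturbed.

```bash
python3 - <<'E'
from bench import *
sign_off()
E
```

```text
the job is handed in; nothing more can be done
```

I pointed in order at the purple-capped tube, the yellow dropper bottle and the yellow-ringed well of the white tile, then handed the job in at about 24 s with the hand still over the well. I held still 2.4 s at each. The grasp point was about 42 mm above each target by my estimate, which puts the tips roughly 2 cm up. All sideways travel was at a grasp-point height of 0.26 m or more.

- **Final pose:** the last check put the grasp point at (0.566, -0.0485, 0.052) and at rest, with the tips over the yellow ring. The tubes, bottles, carrier and beaker looked unmoved in the scene picture.
- **Camera disagreement:** the two cameras differed by about 5–7 mm on the targets, so I used the mean. That leaves roughly 3 mm of uncertainty, against the 14 mm allowed.
- **Network outputs:** some detections disagreed with the picture, such as the purple cap in the top view, which came out about 7 pixels off. I used pixels read from close crops instead.
- **Top view blocked:** the arm hid the tube and the well from the top camera while I hovered over them, so I confirmed the pointing mainly from the scene camera.
- **Force:** at the tube and bottle the wrist sensor read about 0.6 and 0.8 N in total, with clear space visible below the tips, so I took it as sensor noise. I did not read it at the well.

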